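# Lock the hand homogeniser on

## Task

Set the hand homogeniser (the handset with the long thin steel probe) running hands-free: squeeze its trigger well down, and while it is held down push the lock-on button beside it well in, then ease the trigger straight up until the lock catches it, and let go. Do not touch the other handset, the one with the short wide rubber cup.

Things in the scene. Friction and masses are not known exactly. Their poses are not given: they have to be found in the camera images.
- homogeniser: Handset fixed in a cradle (170x92), trigger up; steel probe, 10 thick, 72 long, at the nose. Origin on the worktop below the trigger's centre; x to the nose, y to the lock button, z up. Spans x -90 to +150; body 62 high. Upright cheek at y 26 to 40, 50 long in x, 106 high, carries the button. Press the trigger at y about -10, slide to +y so the finger's side pushes the button in, then lift straight up. (mm)
- homog_trigger (a joint): Black flat-topped paddle, 64 (x) by 48 mm (y), centred over the body's origin, top 84 mm above the worktop when free. Value: m straight down, 0 free, 0.018 bottomed; spring 3 N at 0, 9.5 N at 0.014, 11 N at the end. The button goes in only while this is past 0.011 (aim for 0.014 to 0.016). Held by the lock it rests at about 0.008, else it returns to 0.
- homog_lock (a joint): Grey button, 28 mm wide (x), heights 86 to 100 mm, standing out of the cheek over the trigger: front face at y = 12 mm when out, 24 mm when fully in. Value: m along the body's +y, 0 out, 0.012 fully in; spring 0.5 to 2 N. Stops near 0.001 if the trigger is not down. Must pass 0.009 to catch; springs out if let go before the trigger has risen; once caught stays at 0.008 or more.
- cup_shaker: The handset to leave alone: same body, cradle, trigger and button, origin and axes, but at its nose a short wide black rubber cup, 54 mm across and 26 mm deep, in place of the probe; it reaches x = +111 mm.

How it is judged:
By the outcome, as a careful person would: the job done as asked, in the order asked, and still so for the second after the job is handed in, with the robot touching nothing.
It also fails if it takes over 29 s, if anything falls off the work surface, if the arm or the gripper's body presses on something with over 40 N, if the wrist force passes 120 N, or if a joint passes its speed limit or range.

## Robot

A 6-joint arm with a two-finger parallel gripper is mounted at the origin on a cart in front of the work surface, level with it; the furniture and walls round the work are solid. World frame = base frame: x ahead of the robot, y to its left, z up, the work surface at z = 0. Lengths are in mm, angles in rad, forces in N, time in s.
With the tool pointing down it reaches from about 325 to 925 mm from the base axis. Payload 3.1 kg.
Tool frame: the origin (TCP) lies midway between the tips of the shut fingers; the grasp point (between the pads) lies 19 mm behind it; z points along the fingers, y is the line along which they close (so a half turn about z gives the same grasp; the last joint's range is limited). The gripper opens to 85 mm and grips with 20 to 120 N. Pads are 22 mm wide; open, the fingers measure 114 mm over their backs; the gripper's body (76 mm by 85 mm) begins 54 mm behind the grasp point. The pads swing forward as they close: fully open they stand 13 mm farther back than shut.
Start: joints at [-0.112, 0.217, 1.613, -0, 1.311, -0.112], TCP at [625.011, 0.021, 231.3] pointing down, gripper open.
Joint ranges: [-2.75, 2.75], [-0.78, 2.1], [0.31, 2.55], [-1.13, 4.27], [0.13, 2.63], [-2.58, 2.58]. Speed limits (rad/s): [2.79, 2.79, 3.14, 3.14, 3.14, 3.14].

## Interface

Orientations are given as a unit quaternion [x, y, z, w].
In Python, from bench import ctrl, cams gives the robot as it stands.
- The arm moves only by the tool apply_moves, never from a script. Its argument "plan" is a list of rows, each an object of numbers: "dx", "dy", "dz": the shift along the tool's x, y, z in cm; "ax", "ay", "az": the turn, a rotation vector about the tool's x, y, z in rad; "claw": the finger opening in cm, from 0 to 8.54. In form: [{"dx": .., "dy": .., "dz": .., "ax": .., "ay": .., "az": .., "claw": ..}, ...]. A call has 1 to 10 rows; each row shifts and turns the commanded pose from where the row before left it, along the tool's axes as they then stand; what a row does not reach is not made up. A row lasts 1/8 s, in which the tool goes at most 62.5 mm and 10.7 degrees, less where a joint would pass 70% of its speed; a pose out of reach is approached as far as the arm can. A call is refused whole if a number of a shift passes 6.25 or a number of a turn 0.188, either way. A call with a gripper value outside its range is refused whole. The fingers move at their own pace and stop on an object; "grip_force" is the grip in N (left out, the last holds). Time passes only in rows, so rows that do not move let the fingers close. It gives the time, the measured TCP pose, the force, the opening and the grip force at its end, in the units of the state.
- ctrl.sense(): the state, without advancing time (a new reading comes with each control period).
- cams.snapshot(name): name is "scene" or "side" or "wrist"; returns a dict with "pixels" (420x560x3 uint8, blue, green, red), "camera_matrix" (3x3 intrinsics, pixels), "dist" ([k1, k2, p1, p2, k3] as OpenCV has them; the pictures are not rectified), "rvec" (rotation vector, rad) and "tvec" (3), from world to camera coordinates, as OpenCV has them. Camera axes: x right, y down, z forward; pixel columns grow to the right and rows downward; lengths in mm; the calibration is good to about 2 mm. A picture is of the moment at which its call begins. There is no depth.
- ctrl.close_job(): hands the job in; it is judged then, once.
The state is a dict: "time_s": time; "joints": joint angles; "qd": joint speeds; "tau": joint torques, N m; "tool_pos": TCP position; "orientation": TCP orientation; "force": force on the tool from outside, world axes, zero at the start; "wrist_torque": the same for the moment, N m; "width": finger opening in mm; "gripper_force": force on a finger pad.
Only numpy, scipy, OpenCV 4.12 (cv2) and the standard library are available. Lean on these libraries where they do the work, as an engineer would, in place of code of your own. Each camera call takes 0.05 s, during which the arm holds its last target. There are 200 camera calls.

## Working session

There is one attempt and no reset: what is moved stays moved. The work goes in short steps, Python scripts to look and compute and a tool call to move; the robot and the scene stay as the last step left them, time stands still between calls to the robot, and variables do not carry over. Pictures are saved under pics/ and viewed, at most 10 in all, crops included, and the job is handed in when it is done.

Besides the shell and the picture viewer there is one more tool, called after ">>>" in YAML: its name, and indented under it one key for each argument. apply_moves: Moves the arm, as the interface text tells. Its arguments: {"type":"object","properties":{"plan":{"type":"array"},"grip_force":{"type":"number"}},"required":["plan"]}

```bash
mkdir -p pics; python3 - <<'E'
from bench import ctrl,cams
import cv2,pickle,numpy as np
d={n:cams.snapshot(n) for n in("scene","side","wrist")}
pickle.dump(d,open('d0.pkl','wb'))
for n in d: cv2.imwrite(f'pics/{n}0.png',d[n]["pixels"])
s=ctrl.sense();print(s["time_s"],s["tool_pos"],s["orientation"],s["width"])
for n in d: print(n,-cv2.Rodrigues(d[n]["rvec"])[0].T@np.ravel(d[n]["tvec"]))
E
```

```text
0.15 [6.24345855e+02 8.71511502e-02 2.30234942e+02] [ 7.07124190e-01  7.07088693e-01 -6.04430927e-04 -7.71576531e-04] 85.69015079546712
scene [ 219.5073419  -473.71808148  715.49428461]
side [318.55615591 717.06998148 586.02433304]
wrist [626.09464875  75.76364272 372.59571917]
```

View pics/scene0.png

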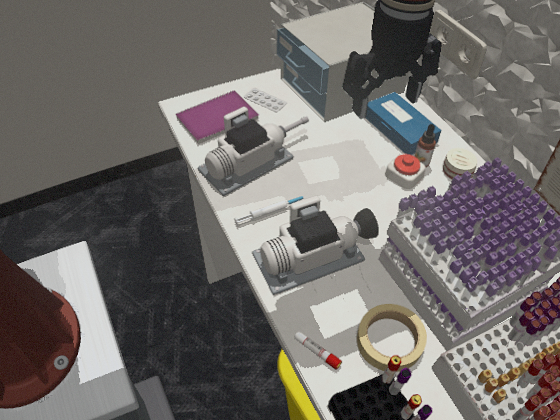

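View pics/side0.png

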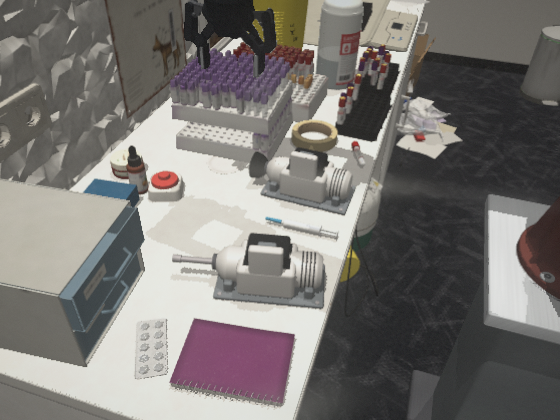

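View pics/wrist0.png

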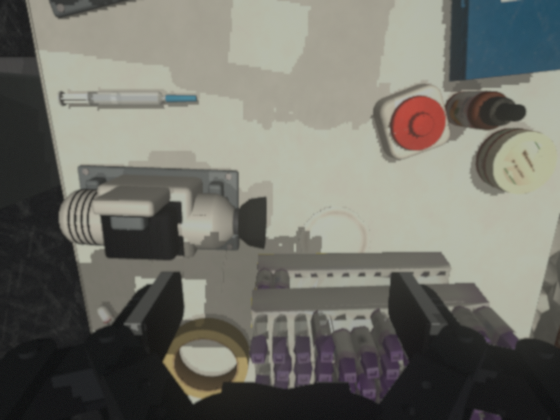

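The target (steel probe) is the far handset: scene trigger about (245,135), probe tip about (305,121); in the side view its cheek is at (265,260) and probe tip at (175,258). The cup handset is nearer, at scene (315,238), and is centred in the wrist view.

```bash
cat > h.py <<'E'
import cv2,numpy as np
def ray(s,uv):
    R=cv2.Rodrigues(s["rvec"])[0];p=cv2.undistortPoints(np.float64(uv).reshape(-1,1,2),s["camera_matrix"],np.float64(s["dist"])).reshape(-1,2)
    return -R.T@np.ravel(s["tvec"]),np.c_[p,np.ones(len(p))]@R
def onz(s,uv,z):
    c,d=ray(s,uv);return c+d*((z-c[2])/d[:,2])[:,None]
def proj(s,P): return cv2.projectPoints(np.float64(P).reshape(-1,1,3),s["rvec"],s["tvec"],s["camera_matrix"],np.float64(s["dist"]))[0].reshape(-1,2)
E
python3 - <<'E'
import pickle,cv2,numpy as np
from h import *
d=pickle.load(open('d0.pkl','rb'))
a=d["scene"]["pixels"][95:200,185:325];b=d["side"]["pixels"][220:310,165:335]
a=cv2.resize(a,None,fx=4,fy=4,interpolation=2);b=cv2.resize(b,None,fx=4,fy=4,interpolation=2)
cv2.imwrite('pics/a.png',a);cv2.imwrite('pics/b.png',b)
print(onz(d["scene"],[[245,135]],84),onz(d["scene"],[[306,120]],40))
E
```

```text
[[479.90133245 198.62232034  84.        ]] [[627.94057064 235.35476878  40.        ]]
```

View pics/a.png

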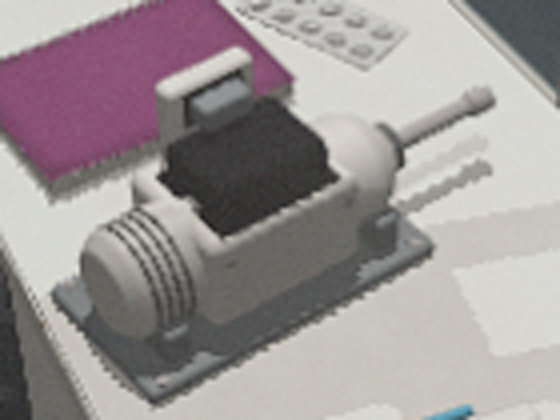

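View pics/b.png

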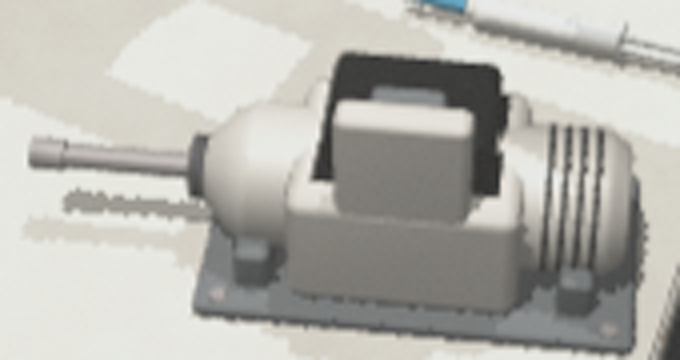

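```bash
python3 - <<'E'
import pickle,numpy as np
from h import *
d=pickle.load(open('d0.pkl','rb'))
np.set_printoptions(precision=1,suppress=True)
A=lambda p:np.float64(p)/4+[185,95]-.4
B=lambda p:np.float64(p)/4+[165,220]-.4
s,w=d["scene"],d["side"]
print("cheek top side: in,in,out,out\n",onz(w,B([[338,101],[472,108],[334,127],[472,135]]),106))
print("plate scene z0: \n",onz(s,A([[55,296],[155,405],[435,252]]),0))
print("plate side z0\n",onz(w,B([[194,314],[633,348]]),0))
print("trigger near edge top scene (2), far-right corner\n",onz(s,A([[222,235],[338,178],[322,150],[285,97]]),84))
print("cheek top scene\n",onz(s,A([[160,92],[250,50]]),106))
# probe tip triangulate
c1,r1=ray(s,A([[484,98]]));c2,r2=ray(w,B([[45,152]]))
M=np.c_[r1[0],-r2[0]];t=np.linalg.lstsq(M,c2-c1,rcond=None)[0];print(c1+t[0]*r1[0],c2+t[1]*r2[0])
E
```

```text
cheek top side: in,in,out,out
 [[501.5 243.8 106. ]
 [455.7 231.4 106. ]
 [498.2 256.6 106. ]
 [451.6 244.4 106. ]]
plate scene z0: 
 [[393.3 236.3   0. ]
 [411.1 148.7   0. ]
 [574.9 184.6   0. ]]
plate side z0
 [[552.5 269.3   0. ]
 [388.3 230.    0. ]]
trigger near edge top scene (2), far-right corner
 [[452.8 157.2  84. ]
 [515.1 169.5  84. ]
 [516.6 190.2  84. ]
 [516.7 232.4  84. ]]
cheek top scene
 [[455.9 235.8 106. ]
 [505.5 246.4 106. ]]
[629.7 240.2  38.1] [626.3 240.3  36.1]
```

>>> apply_moves:
  plan:
    - {"az": -0.116,"claw": 0}
    - {"az": -0.116,"claw": 0}
    - {"dx": 3.8,"dy": -1.5,"claw": 0}
    - {"dx": 3.8,"dy": -1.5,"claw": 0}
    - {"dx": 3.8,"dy": -1.5,"claw": 0}
    - {"dx": 3.8,"dy": -1.5,"claw": 0}
    - {"dx": 3.7,"dy": -1.4,"claw": 0}
    - {"dx": 3.7,"dy": -1.4,"claw": 0}
    - {"dz": 5,"claw": 0}
    - {"claw": 0}

```text
$.plan[0]: bad value
```

>>> apply_moves:
  plan:
    - {"dx": 0,"dy": 0,"dz": 0,"ax": 0,"ay": 0,"az": -0.116,"claw": 0}
    - {"dx": 0,"dy": 0,"dz": 0,"ax": 0,"ay": 0,"az": -0.116,"claw": 0}
    - {"dx": 3.8,"dy": -1.5,"dz": 0,"ax": 0,"ay": 0,"az": 0,"claw": 0}
    - {"dx": 3.8,"dy": -1.5,"dz": 0,"ax": 0,"ay": 0,"az": 0,"claw": 0}
    - {"dx": 3.8,"dy": -1.5,"dz": 0,"ax": 0,"ay": 0,"az": 0,"claw": 0}
    - {"dx": 3.8,"dy": -1.5,"dz": 0,"ax": 0,"ay": 0,"az": 0,"claw": 0}
    - {"dx": 3.7,"dy": -1.4,"dz": 0,"ax": 0,"ay": 0,"az": 0,"claw": 0}
    - {"dx": 3.7,"dy": -1.4,"dz": 0,"ax": 0,"ay": 0,"az": 0,"claw": 0}
    - {"dx": 0,"dy": 0,"dz": 5,"ax": 0,"ay": 0,"az": 0,"claw": 0}
    - {"dx": 0,"dy": 0,"dz": 0,"ax": 0,"ay": 0,"az": 0,"claw": 0}

```text
time_s: 1.4
tool_pos: [483.2, 199.1, 176.9]
orientation: [0.62, 0.785, -0.004, -0.003]
force: [-0.8, -0.4, -0.4]
width: -0.2
gripper_force: 0.0
```

```bash
python3 - <<'E'
from bench import ctrl,cams
import cv2,pickle,numpy as np
from h import *
d={n:cams.snapshot(n) for n in("scene","side","wrist")};pickle.dump(d,open('d1.pkl','wb'))
cv2.imwrite('pics/w1.png',d["wrist"]["pixels"])
o=np.array([484,209.5]);t=np.radians(13.3);ux=np.array([np.cos(t),np.sin(t)]);uy=np.array([-ux[1],ux[0]])
P=lambda x,y,z:[*(o+x*ux+y*uy),z]
v=d["scene"]["pixels"].copy();w=d["side"]["pixels"].copy()
ps=[P(x,y,106) for x in(-25,25) for y in(26,40)]+[P(x,y,84) for x in(-32,32) for y in(-24,)]+[P(147,0,37)]+[P(x,y,0) for x in(-85,85) for y in(-46,46)]
out=[]
for n,(r0,r1,c0,c1) in {"scene":(60,200,185,325),"side":(200,320,165,335)}.items():
    im=cv2.resize(d[n]["pixels"][r0:r1,c0:c1],None,fx=3,fy=3,interpolation=2)
    for p in proj(d[n],ps): cv2.circle(im,tuple(int(q) for q in (p-[c0,r0])*3+1),2,(0,0,255),-1)
    out.append(cv2.copyMakeBorder(im,0,420-im.shape[0],0,0,0))
im=cv2.hconcat(out);im=cv2.resize(im,None,fx=.85,fy=.85);cv2.imwrite('pics/m1.png',im)
print(im.shape,np.round(proj(d["wrist"],ps)))
E
```

```text
(357, 790, 3) [[242. 161.]
 [241. 139.]
 [323. 161.]
 [324. 138.]
 [239. 225.]
 [327. 225.]
 [461. 178.]
 [196. 216.]
 [188. 118.]
 [372. 216.]
 [379. 118.]]
```

View pics/w1.png

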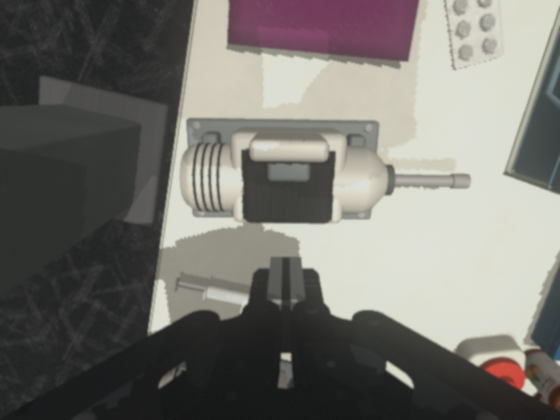

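View pics/m1.png

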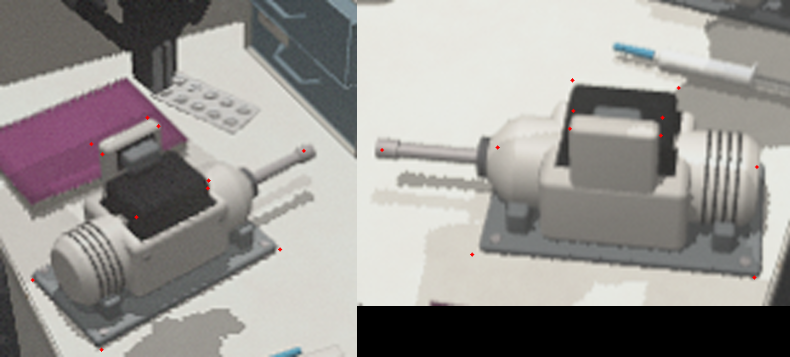

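The wrist view shows the body square to the tool: trigger x 241–335, button 268–309, cheek top rows 137–161. The y position matches; x is about 4 mm further to the nose than I estimated.

>>> apply_moves:
  plan:
    - {"dx": 0,"dy": 0.4,"dz": 3,"ax": 0,"ay": 0,"az": 0,"claw": 0}
    - {"dx": 0,"dy": 0.3,"dz": 3,"ax": 0,"ay": 0,"az": 0,"claw": 0}
    - {"dx": 0,"dy": 0,"dz": 2,"ax": 0,"ay": 0,"az": 0,"claw": 0}
    - {"dx": 0,"dy": 0,"dz": 0,"ax": 0,"ay": 0,"az": 0,"claw": 0}
    - {"dx": 0,"dy": 0,"dz": 0,"ax": 0,"ay": 0,"az": 0,"claw": 0}

```text
time_s: 2.17
tool_pos: [496.1, 201.5, 103.4]
orientation: [0.621, 0.784, 0.001, 0.001]
force: [0.4, -0.0, 1.4]
width: 0.1
gripper_force: 0.0
```

>>> apply_moves:
  plan:
    - {"dx": 0,"dy": 0,"dz": 0.5,"ax": 0,"ay": 0,"az": 0,"claw": 0}
    - {"dx": 0,"dy": 0,"dz": 0.5,"ax": 0,"ay": 0,"az": 0,"claw": 0}
    - {"dx": 0,"dy": 0,"dz": 0.5,"ax": 0,"ay": 0,"az": 0,"claw": 0}
    - {"dx": 0,"dy": 0,"dz": 0.4,"ax": 0,"ay": 0,"az": 0,"claw": 0}
    - {"dx": 0,"dy": 0,"dz": 0,"ax": 0,"ay": 0,"az": 0,"claw": 0}
    - {"dx": 0,"dy": 0,"dz": 0,"ax": 0,"ay": 0,"az": 0,"claw": 0}

```text
time_s: 2.92
tool_pos: [494.1, 201.3, 82.6]
orientation: [0.62, 0.784, -0.0, -0.0]
force: [-2.0, -0.2, 3.8]
width: 0.1
gripper_force: 1.7
```

>>> apply_moves:
  plan:
    - {"dx": 0,"dy": 0,"dz": 0.4,"ax": 0,"ay": 0,"az": 0,"claw": 0}
    - {"dx": 0,"dy": 0,"dz": 0.4,"ax": 0,"ay": 0,"az": 0,"claw": 0}
    - {"dx": 0,"dy": 0,"dz": 0.4,"ax": 0,"ay": 0,"az": 0,"claw": 0}
    - {"dx": 0,"dy": 0,"dz": 0.1,"ax": 0,"ay": 0,"az": 0,"claw": 0}
    - {"dx": 0,"dy": 0,"dz": 0,"ax": 0,"ay": 0,"az": 0,"claw": 0}
    - {"dx": 0,"dy": 0,"dz": 0,"ax": 0,"ay": 0,"az": 0,"claw": 0}

```text
time_s: 3.68
tool_pos: [494.4, 201.4, 70.2]
orientation: [0.62, 0.784, -0.0, 0.0]
force: [-3.2, -1.7, 9.2]
width: 0.4
gripper_force: 4.4
```

>>> apply_moves:
  plan:
    - {"dx": 0,"dy": 0,"dz": 0.1,"ax": 0,"ay": 0,"az": 0,"claw": 0}
    - {"dx": 0.4,"dy": 0,"dz": 0,"ax": 0,"ay": 0,"az": 0,"claw": 0}
    - {"dx": 0.4,"dy": 0,"dz": 0,"ax": 0,"ay": 0,"az": 0,"claw": 0}
    - {"dx": 0.4,"dy": 0,"dz": 0,"ax": 0,"ay": 0,"az": 0,"claw": 0}
    - {"dx": 0.4,"dy": 0,"dz": 0,"ax": 0,"ay": 0,"az": 0,"claw": 0}
    - {"dx": 0.3,"dy": 0,"dz": 0,"ax": 0,"ay": 0,"az": 0,"claw": 0}
    - {"dx": 0,"dy": 0,"dz": 0,"ax": 0,"ay": 0,"az": 0,"claw": 0}
    - {"dx": 0,"dy": 0,"dz": 0,"ax": 0,"ay": 0,"az": 0,"claw": 0}

```text
time_s: 4.68
tool_pos: [492.8, 218.4, 70.1]
orientation: [0.62, 0.785, 0.001, 0.003]
force: [0.4, -6.7, 8.7]
width: -0.2
gripper_force: 5.0
```

>>> apply_moves:
  plan:
    - {"dx": 0.2,"dy": 0,"dz": 0.1,"ax": 0,"ay": 0,"az": 0,"claw": 0}
    - {"dx": 0.2,"dy": 0,"dz": 0,"ax": 0,"ay": 0,"az": 0,"claw": 0}
    - {"dx": 0.1,"dy": 0,"dz": 0,"ax": 0,"ay": 0,"az": 0,"claw": 0}
    - {"dx": 0,"dy": 0,"dz": 0,"ax": 0,"ay": 0,"az": 0,"claw": 0}
    - {"dx": 0,"dy": 0,"dz": 0,"ax": 0,"ay": 0,"az": 0,"claw": 0}

```text
time_s: 5.3
tool_pos: [492.0, 222.7, 69.3]
orientation: [0.62, 0.785, 0.0, 0.004]
force: [0.2, -8.1, 9.3]
width: 0.1
gripper_force: 5.4
```

>>> apply_moves:
  plan:
    - {"dx": 0.1,"dy": 0,"dz": 0,"ax": 0,"ay": 0,"az": 0,"claw": 0}
    - {"dx": 0.05,"dy": 0,"dz": 0,"ax": 0,"ay": 0,"az": 0,"claw": 0}
    - {"dx": 0,"dy": 0,"dz": 0,"ax": 0,"ay": 0,"az": 0,"claw": 0}
    - {"dx": 0,"dy": 0,"dz": 0,"ax": 0,"ay": 0,"az": 0,"claw": 0}

```text
time_s: 5.8
tool_pos: [491.7, 224.0, 69.3]
orientation: [0.62, 0.785, 0.0, 0.004]
force: [1.5, -10.0, 9.6]
width: -0.5
gripper_force: 5.5
```

```bash
python3 - <<'E'
from bench import ctrl,cams
import cv2
a=cams.snapshot("scene")["pixels"][60:180,190:320];b=cams.snapshot("side")["pixels"][200:300,205:315]
w=cams.snapshot("wrist")["pixels"][80:300,180:400]
f=lambda i:cv2.resize(i,(390,int(i.shape[0]*390/i.shape[1])),interpolation=2)
a=f(a);w=f(w);h=max(a.shape[0],w.shape[0]);P=lambda i:cv2.copyMakeBorder(i,0,h-i.shape[0],0,0,0)
cv2.imwrite('pics/p2.png',cv2.hconcat([P(a),P(w)]))
s=ctrl.sense();print(s["force"],s["tool_pos"])
E
```

```text
[ 1.7514325  -8.34317953  9.60630204] [491.69092947 223.92114125  69.2379182 ]
```

View pics/p2.png

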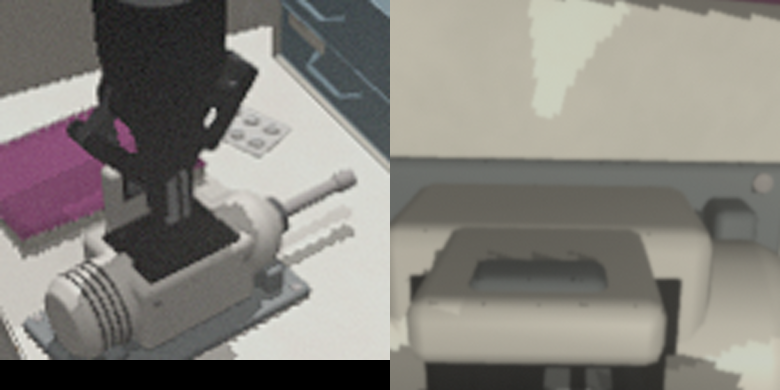

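The fingers press the trigger right beside the button and cheek. There is no sign of an end stop yet, so I feel further.

>>> apply_moves:
  plan:
    - {"dx": 0.1,"dy": 0,"dz": 0,"ax": 0,"ay": 0,"az": 0,"claw": 0}
    - {"dx": 0,"dy": 0,"dz": 0,"ax": 0,"ay": 0,"az": 0,"claw": 0}
    - {"dx": 0,"dy": 0,"dz": 0,"ax": 0,"ay": 0,"az": 0,"claw": 0}

```text
time_s: 6.32
tool_pos: [491.5, 224.9, 69.3]
orientation: [0.62, 0.785, 0.0, 0.004]
force: [2.2, -8.4, 8.6]
width: 0.2
gripper_force: 5.6
```

>>> apply_moves:
  plan:
    - {"dx": 0.1,"dy": 0,"dz": 0,"ax": 0,"ay": 0,"az": 0,"claw": 0}
    - {"dx": 0,"dy": 0,"dz": 0,"ax": 0,"ay": 0,"az": 0,"claw": 0}
    - {"dx": 0,"dy": 0,"dz": 0,"ax": 0,"ay": 0,"az": 0,"claw": 0}

```text
time_s: 6.7
tool_pos: [491.3, 225.6, 69.3]
orientation: [0.62, 0.785, 0.0, 0.004]
force: [2.2, -8.3, 8.4]
width: 0.1
gripper_force: 6.4
```

>>> apply_moves:
  plan:
    - {"dx": 0.1,"dy": 0,"dz": 0,"ax": 0,"ay": 0,"az": 0,"claw": 0}
    - {"dx": 0.1,"dy": 0,"dz": 0,"ax": 0,"ay": 0,"az": 0,"claw": 0}
    - {"dx": 0,"dy": 0,"dz": 0,"ax": 0,"ay": 0,"az": 0,"claw": 0}
    - {"dx": 0,"dy": 0,"dz": 0,"ax": 0,"ay": 0,"az": 0,"claw": 0}

```text
time_s: 7.2
tool_pos: [491.3, 226.0, 69.3]
orientation: [0.62, 0.785, -0.001, 0.005]
force: [3.0, -15.0, 10.3]
width: 0.1
gripper_force: 8.8
```

The force jumped while the tool barely moved, so the button is fully in. Easing straight up now.

>>> apply_moves:
  plan:
    - {"dx": 0,"dy": 0,"dz": -0.2,"ax": 0,"ay": 0,"az": 0,"claw": 0}
    - {"dx": 0,"dy": 0,"dz": -0.2,"ax": 0,"ay": 0,"az": 0,"claw": 0}
    - {"dx": 0,"dy": 0,"dz": -0.2,"ax": 0,"ay": 0,"az": 0,"claw": 0}
    - {"dx": 0,"dy": 0,"dz": -0.2,"ax": 0,"ay": 0,"az": 0,"claw": 0}
    - {"dx": 0,"dy": 0,"dz": -0.2,"ax": 0,"ay": 0,"az": 0,"claw": 0}
    - {"dx": 0,"dy": 0,"dz": -0.2,"ax": 0,"ay": 0,"az": 0,"claw": 0}
    - {"dx": 0,"dy": 0,"dz": 0,"ax": 0,"ay": 0,"az": 0,"claw": 0}
    - {"dx": 0,"dy": 0,"dz": 0,"ax": 0,"ay": 0,"az": 0,"claw": 0}

```text
time_s: 8.2
tool_pos: [489.0, 225.9, 77.7]
orientation: [0.62, 0.785, -0.002, 0.004]
force: [5.8, -11.4, -5.6]
width: -0.1
gripper_force: 6.1
```

>>> apply_moves:
  plan:
    - {"dx": 0,"dy": 0,"dz": -0.5,"ax": 0,"ay": 0,"az": 0,"claw": 0}
    - {"dx": -0.1,"dy": 0,"dz": -0.5,"ax": 0,"ay": 0,"az": 0,"claw": 0}
    - {"dx": -0.1,"dy": 0,"dz": -0.6,"ax": 0,"ay": 0,"az": 0,"claw": 0}
    - {"dx": -0.1,"dy": 0,"dz": -1,"ax": 0,"ay": 0,"az": 0,"claw": 0}
    - {"dx": 0,"dy": 0,"dz": -2,"ax": 0,"ay": 0,"az": 0,"claw": 0}
    - {"dx": 0,"dy": 0,"dz": -4,"ax": 0,"ay": 0,"az": 0,"claw": 0}
    - {"dx": -2,"dy": 0,"dz": -3,"ax": 0,"ay": 0,"az": 0,"claw": 0}
    - {"dx": 0,"dy": 0,"dz": 0,"ax": 0,"ay": 0,"az": 0,"claw": 0}
    - {"dx": 0,"dy": 0,"dz": 0,"ax": 0,"ay": 0,"az": 0,"claw": 0}

```text
time_s: 9.32
tool_pos: [492.2, 208.0, 194.5]
orientation: [0.621, 0.784, -0.0, -0.001]
force: [-0.6, 0.6, -0.9]
width: -0.2
gripper_force: 0.0
```

```bash
python3 - <<'E'
from bench import ctrl,cams
import cv2
a=cams.snapshot("scene")["pixels"][95:200,185:325]
w=cams.snapshot("wrist")["pixels"][80:300,170:390]
f=lambda i:cv2.resize(i,(395,int(i.shape[0]*395/i.shape[1])),interpolation=2)
a=f(a);w=f(w);h=max(a.shape[0],w.shape[0]);P=lambda i:cv2.copyMakeBorder(i,0,h-i.shape[0],0,0,0)
cv2.imwrite('pics/p3.png',cv2.hconcat([P(a),P(w)]))
s=ctrl.sense();print(s["force"],s["tool_pos"])
E
```

```text
[-0.84434308  0.09412735  0.14358055] [491.47676101 207.85268412 193.47198001]
```

View pics/p3.png

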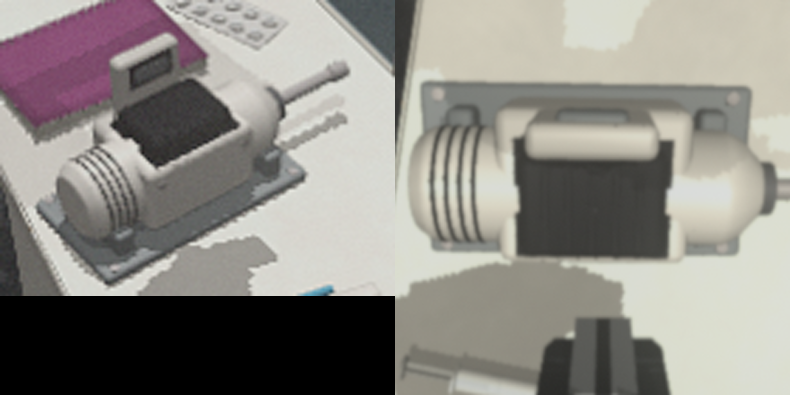

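The button stays in: it is almost flush in the cheek in the scene view, and the wrist view shows it out through the back. The trigger sits lower than at the start, and the arm is clear of everything.

```bash
python3 -c "
from bench import ctrl
print(ctrl.close_job())"
```

```text
the job is handed in; nothing more can be done
None
```

The homogeniser's lock caught and holds its trigger down hands-free, the arm is clear, the cup handset was not touched, and the job was handed in at about 9.4 s; no verdict was returned.

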